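Clamp a drilled bar with the T-handle screw

TASK

Lay the drilled aluminium bar in the guide of the bench clamp and slide it in gently, under the screw, until its end butts against the stop. Then screw the T-handle down clockwise, regrasping its ends as often as needed, until the shoe holds the bar firmly; stop as soon as the handle has clearly stiffened, so that the bar is not crushed, let go, and leave the little bottle, ring and dish where they are.

Things in the scene. Friction and masses are not known exactly. Their poses are not given: they have to be found in the camera images.
- clamp: Grey C-frame bench clamp, fixed. Origin on the bench under the screw axis; x runs from the open mouth (-x, faces the robot) to the column, z up. In mm: base plate x -75..75, y -48..48, top z 12; two guide rails 44 apart inside, x -50..25, tops z 22, flaring to 61 apart at x -72; arm and boss above x -21..72, z 73..110; column x 40..72.
- back_stop: Steel stop block at the closed end of the guide: its face lies at clamp x = 25 mm, z 12..30 mm. Does not move. Origin equals the clamp's origin and axes. It may be pushed with up to 30 N.
- spindle: Non-turning screw spindle, 24 mm down per full clockwise turn (right-hand, self-locking), with a round sprung shoe, 26 mm across, on its nose. Origin on the screw axis 49 mm above the bench when joint handle is 0. The shoe's lower face lies 0 to 4 mm below the origin: how it is set differs each time and is not measured, so touch must be felt. Firm is over 25 N on the bar; over 90 N crushes it.
- handle (a joint): Turn of the T-handle (rad), grows clockwise from above (tightening). At 0 the T-bar lies along clamp x, end a towards +x. Starts at 0 to 0.6; the shoe meets the bar at 3.4 to 4.5. Running friction 0.35 N m; each 10 N of shoe force adds 0.038 N m. After first touch the shoe force climbs about 100 to 160 N per rad. Turned gently it stays where it is left.
- handle_hub (a point): Crossing of the T-bar and the screw axis, 116 mm above the spindle's origin. x runs along the T-bar to end a, z up. The hub is 27 mm across, rises 11 mm above this point and reaches 22 mm below it.
- handle_end_a (a point): Grip point on one arm of the T-bar, a steel rod of 10 mm diameter, 42 mm from the screw axis; 14 mm thick end caps begin at 54 mm and end at 62 mm. Axes as the hub.
- handle_end_b (a point): The like grip point on the other arm, 42 mm from the screw axis. Axes as the hub.
- sample_bar: Loose plain aluminium bar, 150 x 40 x 20 mm (x, y, z), 0.2 to 0.45 kg, with two 12 mm cross holes near its middle, at first lying on the bench. Origin at the centre of its underside, x along it. Either end may go in; fully home its centre is at clamp x = -50 mm, and a third of it sticks out in front of the base.
- oil_bottle: Bystander: small brown bottle with black cap, 30 mm across, 62 mm tall; origin under its centre.
- ring: Bystander: dark adapter ring with bright rim, 42 mm across, 21 mm high; origin under its centre.
- dish: Bystander: petri dish, 60 mm across, 14 mm high; origin under its centre.
Things that resemble listed ones, but are neither listed nor needed, are in the scene too. There is more than one size of the sample_bar; the job needs the smaller.

How it is judged:
By the outcome, as a careful person would: the job done as asked, in the order asked, and still so for the second after the job is handed in, with the robot touching nothing.
It also fails if it takes over 72 s, if anything falls off the work surface, if the arm or the gripper's body presses on something with over 40 N, if the wrist force passes 120 N, or if a joint passes its speed limit or range.

ROBOT

A 6-joint arm with a two-finger parallel gripper is mounted at the origin on a cart in front of the work surface, level with it; the furniture and walls round the work are solid. World frame = base frame: x ahead of the robot, y to its left, z up, the work surface at z = 0. Lengths are in m, angles in rad, forces in N, time in s.
With the tool pointing down it reaches from about 0.4 to 0.825 m from the base axis. Payload 7 kg.
Tool frame: the origin (TCP) lies midway between the tips of the shut fingers; the grasp point (between the pads) lies arm.hold_point_z behind it (arm.hold_point_z is the distance from the TCP to the grasp point, in m); z points along the fingers, y is the line along which they close (so a half turn about z gives the same grasp; the last joint's range is limited). The gripper opens to 88 mm and grips with 3 to 60 N. Pads are 19 mm wide; open, the fingers measure 130 mm over their backs; the gripper's body (78 mm by 193 mm) begins 47 mm behind the grasp point.
Start: joints at [-0.976, 0.359, 0.012, 0, -1.224, -0.288], TCP at [0.204, -0.643, 0.227] pointing down, gripper open.
Joint ranges: [-3.07, 3.07], [-1.43, 2.12], [-1.02, 1.25], [-3.03, 1.67], [-3.05, -0], [-3.03, 3.03]. Speed limits (rad/s): [2.39, 2.39, 3.01, 3.14, 3.14, 3.14].

INTERFACE

Orientations are given as [roll, pitch, yaw] about the fixed x, y, z axes, in that order (R = Rz(yaw) Ry(pitch) Rx(roll)).
In Python, from station import arm gives the robot as it stands.
- The arm moves only by the shell command python3 -m crank 'ROWS' [OPENING] [FORCE]. ROWS is JSON, a list that holds one entry, the list of rows, each a list of 4 numbers: the shift along the tool's x, y, z in units of 25 mm (1.0 is 25 mm), then the turn about the tool's z in units of 5 degrees (1.0 is 5 degrees). A call has 1 to 12 rows; each row is the pose to reach, as a shift and turn from the pose commanded when the call began, along the tool's axes at that moment; what a row does not reach only later rows make up. A row lasts 1/8 s, in which the tool goes at most 62.5 mm and 10.7 degrees, less where a joint would pass 70% of its speed; a pose out of reach is approached as far as the arm can. A call with a gripper value outside its range is refused whole. OPENING is the closure, from 0 (fully open) to 1 (shut), set as the call begins (- or left out, the last holds). The fingers move at their own pace and stop on an object; FORCE is the grip in N (left out, the last holds). Time passes only in rows, so rows that repeat a pose let the fingers close. It gives the time, the measured TCP pose, the force, the opening and the grip force at its end, in the units of the state.
- arm.get_state(): the state, without advancing time (a new reading comes with each control period).
- arm.grab_frame(name): name is "side" or "top" or "wrist"; returns (picture, depth): 420x560x3 uint8, red, green, blue; 420x560 float32, m along the optical axis (not along the pixel's ray), 0 where there is no reading.
- arm.get_calibration(name): a dict with "mtx" (3x3 intrinsics, pixels), "R" (3x3) and "t" (3): a world point X has camera coordinates R X + t; the wrist camera has in their place "mount" (4x4, takes a point from camera to tool coordinates, whose origin is the TCP and whose axes are the flange's). Camera axes: x right, y down, z forward; pixel columns grow to the right and rows downward; lengths in m; the calibration is good to about 2 mm. A picture is of the moment at which its call begins: read the wrist's pose just before it. get_calibration takes no time and is no camera call.
- arm.job_done(): hands the job in; it is judged then, once.
Trained networks look in the newest picture that a camera, given by its name, has taken for a name from the list of things; names that differ only in an ending like _2 or _b are one class to them, and where a whole thing is asked for, a point or a joint stands for the part that bears it (a point fixed in the world has none). Each returns a list of dicts, best first, with "score" (0 to 1); they miss things now and then, are a little off and sometimes report something else, mostly with a low value. They report only what shows in the picture. A call takes as long as a camera call. They do not tell look-alikes from the thing itself.
- arm.recognise(thing, camera): "extent" ([left, top, width, height] in pixels, round what is visible of it).
- arm.trace(thing, camera): "mask" (420x560 bool, what is visible of it) and "extent" ([left, top, width, height] in pixels, round what is visible of it).
The state is a dict: "t": time; "q": joint angles; "qd": joint speeds; "joint_efforts": joint torques, N m; "eef_pos": TCP position; "ee_rot": TCP orientation; "force": force on the tool from outside, world axes, zero at the start; "moment": the same for the moment, N m; "width": finger opening in m; "gripper_force": force on a finger pad.
Only numpy, scipy, OpenCV 4.12 (cv2) and the standard library are available. Lean on these libraries where they do the work, as an engineer would, in place of code of your own. Each camera call takes 0.05 s, during which the arm holds its last target. There are 200 camera calls.

## Working session

There is one attempt and no reset: what is moved stays moved. The work goes in short steps, Python scripts to look and compute and a shell command to move; the robot and the scene stay as the last step left them, time stands still between calls to the robot, and variables do not carry over. Pictures are saved under pics/ and viewed, at most 10 in all, crops included, and the job is handed in when it is done.

```bash
ls; mkdir -p pics; cat > h.py <<'E'
import numpy as np,cv2
from station import arm
def cloud(name,depth):
    c=arm.get_calibration(name);K=np.array(c["mtx"])
    if "R" in c: R=np.array(c["R"]);t=np.array(c["t"])
    v,u=np.mgrid[0:420,0:560]
    P=np.stack([(u-K[0,2])/K[0,0]*depth,(v-K[1,2])/K[1,1]*depth,depth],-1)
    if "R" in c: return (P-t)@R
    from scipy.spatial.transform import Rotation as Ro
    s=arm.get_state();M=np.array(c["mount"])
    P=P@M[:3,:3].T+M[:3,3]
    return P@Ro.from_euler('xyz',s["ee_rot"]).as_matrix().T+np.array(s["eef_pos"])
def grab(name,fn=None):
    W=None
    p,d=arm.grab_frame(name)
    if fn: cv2.imwrite("pics/"+fn,cv2.cvtColor(p,cv2.COLOR_RGB2BGR))
    return p,d,cloud(name,d)
E
python3 - <<'E'
from h import *
print(arm.get_state(),arm.hold_point_z)
for n in("top","side"):
    p,d,W=grab(n,n+"1.png");np.savez("pics/"+n,p=p,W=W,d=d)
    for th in["sample_bar","clamp","handle_end_a","oil_bottle","ring","dish"]:
        for r in arm.trace(th,n):
            m=r["mask"]&(d>0); w=W[m]
            print(n,th,round(r["score"],2),r["extent"],np.median(w,0).round(3) if len(w) else 0)
            if th=="sample_bar" and len(w):
                b=cv2.minAreaRect((w[:,:2][w[:,2]>np.median(w[:,2])-.005]*1000).astype(np.float32));print(b)
E
```

```text
pics
{'t': 0.0, 'q': array([-9.75938106e-01,  3.59364345e-01,  1.10586803e-02, -3.46007899e-04,
       -1.22409550e+00, -2.88098637e-01]), 'qd': array([ 0.00049313,  0.00203587, -0.00045697,  0.00036249, -0.00177016,
       -0.0023501 ]), 'joint_efforts': array([ 2.39204292e-04, -5.82720137e+01,  2.93059820e+01,  6.99726328e+00,
        6.93379756e-03, -2.45358196e-04]), 'eef_pos': array([ 0.20365443, -0.64303146,  0.22563793]), 'ee_rot': array([ 3.13996153e+00, -1.44161058e-04, -2.83495079e+00]), 'force': array([ 0.60248365,  0.11174041, -0.56462038]), 'moment': array([-0.02131305, -0.00970488, -0.00423342]), 'gripper_force': 0.0, 'width': 0.08726488388684626} 0.0188
top sample_bar 0.87 [136.9, 234.2, 72.8, 41.0] [0.512 0.669 0.026]
((513.4456176757812, 666.911376953125), (55.1908073425293, 203.158203125), 18.187458038330078)
top sample_bar 0.78 [244.9, 225.7, 42.6, 43.3] [0.527 0.406 0.019]
((529.0423583984375, 407.92193603515625), (147.43319702148438, 39.12165069580078), 43.457183837890625)
top clamp 0.58 [288.7, 185.5, 54.8, 68.6] [0.59  0.265 0.017]
top clamp 0.56 [315.1, 187.8,
[... 529 characters left out ...]

((523.8392944335938, 404.08331298828125), (145.55055236816406, 44.693145751953125), 43.67805862426758)
side sample_bar 0.6 [227.8, 226.4, 71.4, 82.3] [0.593 0.249 0.022]
((624.5498046875, 182.2814483642578), (143.5711212158203, 242.61468505859375), 23.381500244140625)
side sample_bar 0.31 [235.6, 220.2, 63.1, 20.6] [0.594 0.251 0.165]
((593.5787353515625, 253.08872985839844), (23.3792781829834, 122.05448150634766), 83.38529968261719)
side clamp 0.7 [227.6, 225.5, 74.0, 80.5] [0.592 0.249 0.022]
side handle_end_a 0.64 [235.5, 223.6, 66.1, 21.3] [0.596 0.252 0.163]
side oil_bottle 0.53 [305.1, 234.0, 11.9, 15.8] [0.686 0.38  0.04 ]
side dish 0.57 [276.9, 225.2, 15.8, 12.4] [0.624 0.44  0.012]
```

```bash
python3 - <<'E'
from h import *
a=np.load("pics/top.npz");b=np.load("pics/side.npz")
A=cv2.resize(a["p"][170:290,120:360],(800,400));B=cv2.resize(b["p"][150:320,190:350],(565,600))
cv2.imwrite("pics/c1.png",A[:,:,::-1]);cv2.imwrite("pics/c2.png",B[:,:,::-1])
W=a["W"];S=b["W"]
for n,W in(("top",W),("side",S)):
    w=W.reshape(-1,3);w=w[(abs(w[:,0]-.61)<.15)&(abs(w[:,1]-.24)<.14)]
    for lo,hi in((.004,.015),(.018,.026),(.026,.035),(.1,.118),(.155,.185)):
        q=w[(w[:,2]>lo)&(w[:,2]<hi)]
        if len(q)>5: print(n,lo,len(q),q[:,2].mean().round(4),cv2.minAreaRect((q[:,:2]*1000).astype(np.float32)))
E
```

```text
top 0.004 1129 0.0096 ((609.3786010742188, 239.93026733398438), (297.9795837402344, 279.5046081542969), 0.1407984495162964)
top 0.018 327 0.0213 ((597.0347900390625, 244.92694091796875), (136.4522247314453, 347.4936218261719), 25.043737411499023)
top 0.026 20 0.0288 ((631.335693359375, 294.9175109863281), (204.40145874023438, 66.97588348388672), 37.340187072753906)
top 0.1 320 0.1048 ((620.0272216796875, 266.96588134765625), (90.39461517333984, 44.58148193359375), 24.04509735107422)
top 0.155 239 0.1677 ((595.9754638671875, 257.61590576171875), (123.87162017822266, 23.74464988708496), 2.338963031768799)
side 0.004 1251 0.0107 ((560.240234375, 299.05584716796875), (127.94775390625, 206.55384826660156), 24.286500930786133)
side 0.018 492 0.0203 ((599.1263427734375, 328.67791748046875), (216.85107421875, 198.56329345703125), 25.230083465576172)
side 0.026 96 0.0293 ((648.5504760742188, 319.7457275390625), (151.19703674316406, 33.43791961669922), 62.235435485839844)
side 0.1 475 0.1053 ((616.1558227539062, 264.69134521484375), (91.43473815917969, 41.32466125488281), 24.626758575439453)
side 0.155 446 0.1655 ((593.2938232421875, 252.69508361816406), (24.659786224365234, 122.89290618896484), 84.9563217163086)
```

View pics/c1.png

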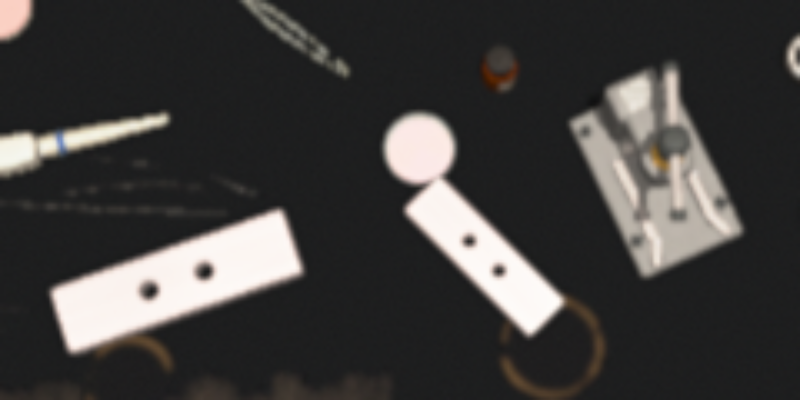

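View pics/c2.png

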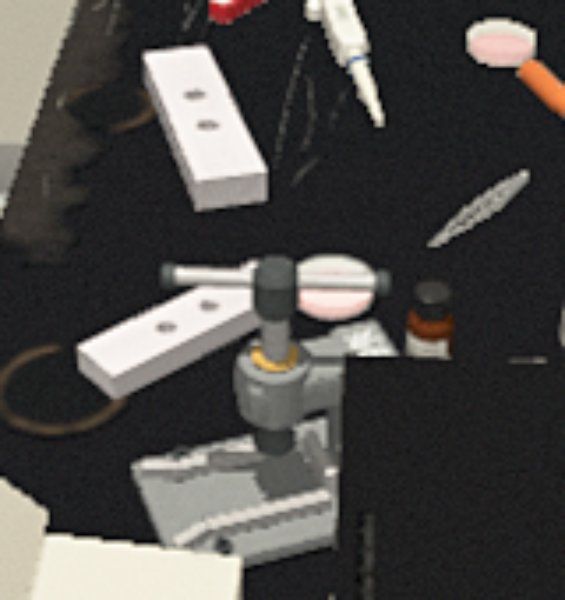

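Top crop: the two drilled bars are the large one at crop (178,280) = full (173,254) and the small one at (485,257) = full (265,247). The small one measures 147x39 mm, so it is the one wanted. The dish is just off its far end and the clamp is at (655,165). In the side crop the same small bar is at (165,325). The black block at the lower right may be an obstacle, so I'll check the surroundings.

```bash
python3 - <<'E'
from h import *
for n in("top","side"):
    W=np.load(f"pics/{n}.npz")["W"];m=((W[...,2]>.04)&(W[...,0]>.2)&(W[...,0]<1.1)&(abs(W[...,1])<1.0)).astype(np.uint8)
    k,l,st,_=cv2.connectedComponentsWithStats(m)
    for i in range(1,k):
        if st[i,4]>25: w=W[l==i];print(n,st[i],w.min(0).round(2),w.max(0).round(2))
s=arm.get_state();c=arm.get_calibration("wrist");print(np.array(c["mount"]).round(3),np.array(c["mtx"])[0,0])
E
```

```text
top [    0     0   241    83 11265] [0.33 0.4  0.04] [1.1  1.   1.48]
top [  345     0   191   347 32894] [ 0.24 -0.26  0.04] [1.   0.4  1.48]
top [228  85  28  35 372] [0.33 0.4  0.04] [0.97 0.5  1.48]
top [343  92  11  12  96] [0.95 0.14 0.04] [0.98 0.17 0.06]
top [152 105  50  32 570] [0.33 0.4  0.04] [0.92 0.72 1.48]
top [  47  115   33   68 1617] [0.33 0.4  0.04] [0.91 1.   1.48]
top [276 129   8   7  28] [0.33 0.35 0.04] [0.87 0.4  1.48]
top [253 141  18  19 255] [0.33 0.39 0.04] [0.82 0.43 1.48]
top [264 183  10  12  75] [0.33 0.38 0.04] [0.7  0.4  1.48]
top [300 188  28  48 690] [0.53 0.24 0.04] [0.67 0.3  0.18]
top [ 434  349  126   55 3902] [ 0.2  -0.08  0.26] [0.33 0.4  1.48]
side [     0      0    560    420 115644] [ 0.25 -0.48  0.04] [1.1 1.  0.7]
side [ 319  110   56   29 1235] [ 0.64 -0.48  0.04] [0.9 1.  0.7]
side [367 149  33  49 930] [ 0.64 -0.48  0.04] [0.92 0.72 0.7 ]
side [350 220  22  23 415] [ 0.64 -0.48  0.04] [0.82 0.43 0.7 ]
side [306 230  12  13 123] [0.68 0.37 0.04] [0.7  0.4  0.06]
[[-0.001 -0.966 -0.258  0.069]
 [ 1.    -0.001 -0.    -0.   ]
 [-0.    -0.258  0.966 -0.157]
 [ 0.     0.     0.     1.   ]] 295.02515071409226
```

View pics/top1.png

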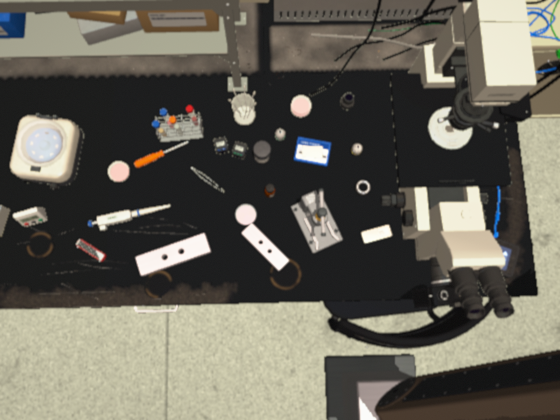

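View pics/side1.png

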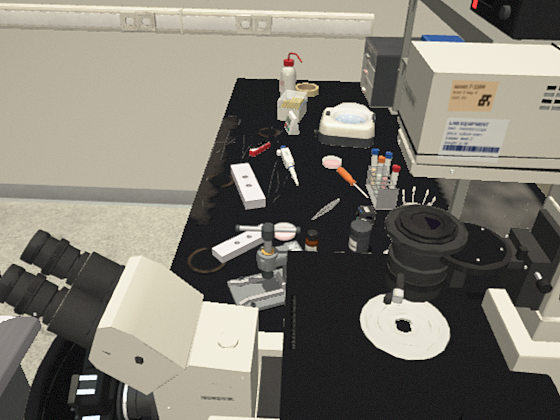

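Top view: the small bar is at (265,247), the clamp at (318,220), the ring at (363,187), the dish at (246,214) and the bottle at (270,190). A microscope fills (385-510,185-315), between the arm (off to the right) and the work. I need its height before swinging across.

```bash
python3 - <<'E'
from h import *
for n in("top","side"):
    z=np.load(f"pics/{n}.npz");W=z["W"][z["d"]>0].reshape(-1,3)
    print(n)
    for x0 in np.arange(.1,1.0,.1):
        r=[]
        for y0 in np.arange(-.7,.8,.1):
            q=W[(abs(W[:,0]-x0-.05)<.05)&(abs(W[:,1]-y0-.05)<.05)&(W[:,2]<1.4)]
            r.append(round(float(np.percentile(q[:,2],99)),2) if len(q)>5 else -9)
        print(round(x0,1),r)
E
```

```text
top
0.1 [-0.74, -0.73, -0.73, -0.74, -0.74, -0.52, 0.69, 0.65, 0.37, -0.74, -0.73, -0.74, -0.74, -0.74, -0.73]
0.2 [-0.74, -0.74, -0.74, -0.74, -0.74, 0.08, 0.71, 0.68, 0.08, 0.0, -0.74, -0.74, -0.74, -0.74, -0.74]
0.3 [-0.74, -0.74, -9, 0.0, 0.04, 0.36, 0.36, 0.1, 0.05, 0.03, 0.0, 0.0, 0.01, 0.01, 0.01]
0.4 [-9, -9, -9, 0.03, 0.04, 0.33, 0.33, 0.0, 0.0, 0.0, 0.02, 0.01, 0.01, 0.03, 0.03]
0.5 [-9, -9, -9, 0.03, 0.03, 0.28, 0.28, 0.16, 0.01, 0.17, 0.02, 0.03, 0.03, 0.03, 0.03]
0.6 [-9, -9, -9, 0.01, 0.06, 0.26, 0.26, 0.26, 0.02, 0.17, 0.07, 0.02, 0.01, 0.01, 0.03]
0.7 [-9, -9, -9, 0.01, 0.28, 0.59, 0.59, 0.27, 0.02, 0.02, 0.07, 0.07, 0.01, 0.01, 0.02]
0.8 [-9, -9, -9, 0.01, 0.28, 0.59, 0.59, 0.26, 0.04, 0.02, 0.07, 0.08, 0.06, 0.12, 0.12]
0.9 [-9, -9, -9, -9, -9, 0.59, 0.59, 0.26, 0.05, 0.03, 0.03, 0.12, 0.06, 0.12, 0.03]
side
0.1 [-9, -9, -9, -9, -9, -9, -9, 0.0, 0.0, -9, -9, -9, -9, -9, -9]
0.2 [-9, -9, -9, -9, -9, 0.08, 0.08, 0.08, -9, -9, -9, -9, -9, -9, -9]
0.3 [-9, -9, -9, -9, -9, 0.36, 0.36, -9, -9, -0.0, -0.0, 0.0, 0.0, 0.0, 0.0]
0.4 [-9, -9, -9, -9, -9, 0.33, 0.33, -9, -9, -0.0, 0.02, 0.0, 0.0, 0.03, 0.03]
0.5 [-9, -9, -9, -9, -9, 0.27, 0.27, 0.16, 0.02, 0.17, 0.02, 0.02, 0.03, 0.03, 0.03]
0.6 [-9, -9, -9, -9, -9, 0.26, 0.26, 0.26, 0.0, 0.17, 0.06, 0.02, 0.0, 0.01, 0.03]
0.7 [-9, -9, -9, -9, -9, 0.59, 0.59, 0.26, -9, -9, 0.07, 0.07, 0.01, 0.01, 0.02]
0.8 [-9, -9, -9, -9, -9, 0.59, 0.59, 0.26, -0.0, -9, 0.07, 0.12, 0.08, 0.12, 0.12]
0.9 [-9, -9, -9, -9, -9, 0.28, 0.44, 0.26, -9, -9, -9, 0.13, 0.12, 0.12, 0.0]
```

```bash
cat >> h.py <<'E'
from scipy.spatial.transform import Rotation as Ro
def rel(*wps):
    """world waypoints (x,y,z[,yaw_deg]) -> tool shift units & turn units from the present pose"""
    s=arm.get_state();R=Ro.from_euler('xyz',s["ee_rot"]).as_matrix()
    yaw=np.degrees(np.arctan2(R[1,0],R[0,0]))
    for w in wps:
        d=R.T@(np.array(w[:3])-s["eef_pos"])/.025
        t=-((w[3]-yaw+180)%360-180)/5 if len(w)>3 else 0
        print(np.append(d,t).round(2).tolist())
def st():
    s=arm.get_state();print(round(s["t"],2),s["eef_pos"].round(4),np.degrees(s["ee_rot"]).round(1),"q",s["q"].round(2),"F",s["force"].round(1),"M",s["moment"].round(2),round(s["width"],4),round(s["gripper_force"],1))
E
python3 - <<'E'
from h import *
rel((.3,-.5,.44),(.4,-.33,.44),(.46,-.16,.44),(.48,0,.44),(.48,.16,.44,-150),(.498,.378,.35,-136.5))
E
python3 -m crank '[[[0,0,-2,0],[0,0,-4,0],[0,0,-6,0],[0,0,-8,0],[0,0,-8.6,0],[0,0,-8.6,0]]]'
```

```text
[-5.4, 4.31, -8.54, 0.0]
[-11.27, 9.58, -8.54, 0.0]
[-15.61, 15.34, -8.54, 0.0]
[-18.3, 21.2, -8.54, 0.0]
[-20.24, 27.3, -8.54, -2.48]
[-23.56, 35.4, -4.94, -5.18]
t: 1.45
eef_pos: [0.204, -0.6436, 0.4422]
ee_rot: [-3.14, 0.001, -2.835]
force: [0.3, 0.1, -0.9]
width: 0.0878
gripper_force: 0.0
```

```bash
python3 -m crank '[[[-1.8,1.4,0,0],[-3.6,2.8,0,0],[-5.4,4.3,0,0],[-6.9,5.6,0,0],[-8.4,6.9,0,0],[-9.9,8.2,0,0],[-11.3,9.6,0,0],[-12.7,11.5,0,0],[-14.1,13.4,0,0],[-15.6,15.3,0,0],[-16.5,17.2,0,0],[-17.4,19.2,0,0]]]' 
python3 - <<'E'
from h import *
st();rel((.48,0,.44),(.48,.16,.44,-150),(.498,.378,.30,-136.5))
E
```

```text
t: 2.95
eef_pos: [0.473, -0.0526, 0.4394]
ee_rot: [3.141, -0.003, -2.835]
force: [1.2, -0.6, 0.7]
width: 0.0873
gripper_force: 0.0
2.95 [ 0.473  -0.0526  0.4394] [ 180.    -0.2 -162.4] q [ 0.3  -0.04 -0.01 -0.   -1.61 -1.57] F [ 1.2 -0.6  0.7] M [ 0.   -0.15  0.04] 0.0873 0.0
[-0.9, 1.92, -0.02, 0.0]
[-2.84, 8.02, -0.03, -2.48]
[-6.17, 16.11, 5.57, -5.18]
```

```bash
python3 -m crank '[[[-1.5,2.2,0,0],[-2,4.2,0,-0.8],[-2.4,6.2,0,-1.6],[-2.8,8,0,-2.5],[-3.5,9.8,0.8,-3.5],[-4.3,11.6,2,-4.5],[-5,13.4,3.4,-5.2],[-5.6,14.8,4.6,-5.2],[-6.2,16.1,5.6,-5.2],[-6.2,16.1,5.6,-5.2],[-6.2,16.1,5.6,-5.2]]]' 
python3 - <<'E'
from h import *
st();p,d,W=grab("wrist","w1.png")
for r in arm.trace("sample_bar","wrist"):
    w=W[r["mask"]&(d>0)];w=w[abs(w[:,2]-np.median(w[:,2]))<.006];(c,s,a)=cv2.minAreaRect((w[:,:2]*1000).astype(np.float32))
    print(r["score"],r["extent"],np.median(w[:,2]),c,s,a)
rel((.498,.378,.004,-136.5))
E
```

```text
t: 4.32
eef_pos: [0.4994, 0.3754, 0.3003]
ee_rot: [-3.141, -0.002, -2.381]
force: [-0.0, -0.6, 0.3]
width: 0.0878
gripper_force: 0.0
4.33 [0.4994 0.3754 0.3003] [-1.800e+02 -1.000e-01 -1.364e+02] q [ 0.96  0.24  0.01  0.   -1.35 -1.77] F [-0.  -0.6  0.3] M [ 0.01  0.05 -0.06] 0.0878 0.0
0.94 [264.3, 158.9, 32.1, 95.8] 0.020131180944586158 (529.3592529296875, 407.9502868652344) (152.83267211914062, 39.46014404296875) 43.01589584350586
0.82 [335.3, 297.8, 37.4, 14.7] 0.027417038028847596 (548.6632690429688, 603.9995727539062) (23.676620483398438, 63.70774841308594) 17.80752944946289
[-0.01, 0.13, 11.92, 0.01]
```

View pics/w1.png

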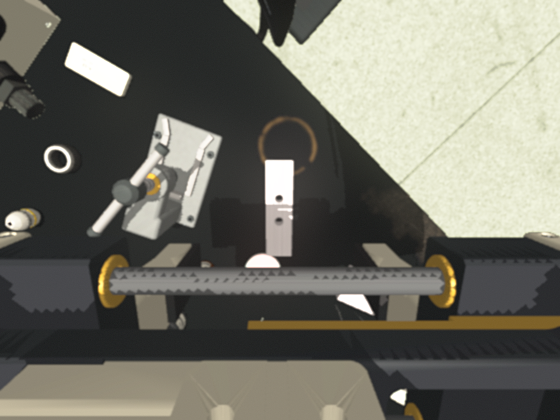

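Wrist view: small drilled bar at (280,205), measured as 153x39 mm. The clamp is at (180,180) with its hub at (124,190), and the ring is at (58,158). I'll descend and grip 40 mm short of the bar's middle.

```bash
python3 - <<'E'
from h import *
rel((.4998,.3807,.004,-137))
E
python3 -m crank '[[[0,0.1,2.2,0.1],[-0.1,0.15,4.4,0.1],[-0.15,0.15,6.6,0.1],[-0.15,0.15,8.8,0.1],[-0.15,0.15,10.4,0.1],[-0.15,0.15,11.4,0.1],[-0.15,0.15,11.85,0.1],[-0.15,0.15,11.85,0.1]]]' 0
python3 -m crank '[[[0,0,0,0],[0,0,0,0],[0,0,0,0],[0,0,0,0],[0,0,0,0],[0,0,0,0]]]' 1 60
python3 -c "
from h import *
st()"
```

```text
[-0.14, 0.16, 11.92, 0.11]
t: 5.42
eef_pos: [0.5002, 0.3811, 0.0057]
ee_rot: [-3.142, 0.0, -2.39]
force: [-0.3, 0.4, 0.4]
width: 0.0881
gripper_force: 0.0
t: 6.18
eef_pos: [0.4999, 0.3813, 0.0053]
ee_rot: [-3.142, -0.0, -2.39]
force: [-0.9, -0.1, 0.8]
width: 0.0394
gripper_force: 60.0
6.17 [0.4999 0.3813 0.0053] [-180.    -0.  -136.9] q [ 0.96  0.5  -0.34  0.   -0.74 -1.78] F [-0.9 -0.1  0.8] M [-0.12  0.1  -0.02] 0.0394 60.0
```

```bash
python3 - <<'E'
from h import *
rel((.5,.381,.11),(.428,.180,.11,-155.5))
E
python3 -m crank '[[[0,0,-1,0],[0,0,-2.5,0],[0,0,-4.2,0],[0,0,-4.2,0]]]'
```

```text
[0.0, -0.01, -4.19, 0.0]
[7.6, -3.92, -4.19, 3.72]
t: 6.68
eef_pos: [0.5013, 0.3829, 0.1139]
ee_rot: [3.141, 0.006, -2.389]
force: [0.0, -0.5, -2.3]
width: 0.0395
gripper_force: 60.0
```

```bash
python3 -m crank '[[[1.5,-0.8,0,0.7],[3,-1.5,0,1.5],[4.6,-2.3,0,2.3],[6.2,-3.1,0,3.1],[7.6,-3.9,0,3.7],[7.6,-3.9,0,3.7],[7.6,-3.9,0,3.7]]]' 
python3 - <<'E'
from h import *
st();p,d,W=grab("wrist","w2.png");np.savez("pics/w2",p=p,W=W,d=d)
for r in arm.trace("sample_bar","wrist")[:2]:
    w=W[r["mask"]&(d>0)]
    print(r["score"],r["extent"],w.min(0),w.max(0))
w=W[d>0];w=w[(abs(w[:,0]-.61)<.15)&(abs(w[:,1]-.24)<.14)]
for lo,hi in((.008,.015),(.018,.026),(.1,.118),(.155,.185)):
        q=w[(w[:,2]>lo)&(w[:,2]<hi)]
        if len(q)>5: print(lo,len(q),q[:,2].mean().round(4),cv2.minAreaRect((q[:,:2]*1000).astype(np.float32)))
E
```

```text
t: 7.55
eef_pos: [0.4277, 0.1803, 0.11]
ee_rot: [3.142, -0.0, -2.713]
force: [0.3, 0.9, -2.0]
width: 0.0396
gripper_force: 60.0
7.55 [0.4277 0.1803 0.11  ] [ 180.    -0.  -155.4] q [ 0.82  0.13 -0.6  -0.   -0.85 -1.97] F [ 0.3  0.9 -2. ] M [ 0.03  0.04 -0.  ] 0.0396 60.0
0.65 [236.3, 189.7, 83.2, 131.2] [ 0.38541576  0.14691522 -0.0050475 ] [0.54152438 0.26143155 0.20228232]
0.008 49 0.0096 ((526.7788696289062, 225.7398681640625), (2.5374011993408203, 89.001220703125), 23.923892974853516)
```

View pics/w2.png

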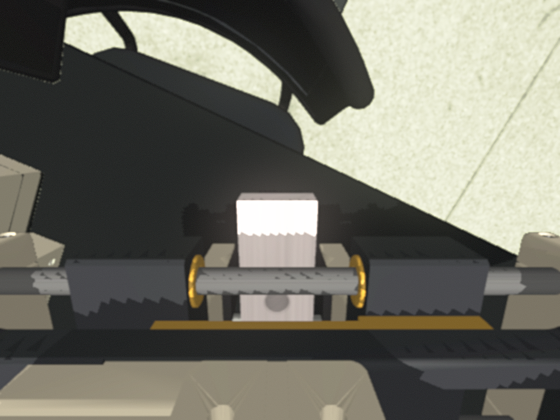

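Wrist view: the bar is held level between the fingers at (278,250), but the clamp is hidden behind the gripper. I'll refine its pose from the saved top and side clouds.

```bash
python3 - <<'E'
from h import *
from scipy.optimize import minimize
C0=np.array([.5947,.2552])
for n in("top","side"):
    z=np.load(f"pics/{n}.npz");W=z["W"][z["d"]>0].reshape(-1,3)
    w=W[np.linalg.norm(W[:,:2]-C0,axis=1)<.11]
    def reg(q,name):
        print(n,name,len(q),cv2.minAreaRect((q[:,:2]*1000).astype(np.float32)))
    # local frame histogram
    a=np.radians(24.3);R=np.array([[np.cos(a),np.sin(a)],[-np.sin(a),np.cos(a)]])
    L=(w[:,:2]-C0)@R.T
    q=w[(w[:,2]>.0085)&(w[:,2]<.016)];Lq=L[(w[:,2]>.0085)&(w[:,2]<.016)]
    print(n,"base ext",np.percentile(Lq,[1,99],axis=0).round(4).tolist());reg(q,"base")
    # edges per strip
    for x0 in(-.06,-.03,0,.03):
        s=Lq[abs(Lq[:,0]-x0)<.012];print("  base y range at",x0,s[:,1].min().round(4),s[:,1].max().round(4))
    m=(w[:,2]>.0175)&(w[:,2]<.027);Lr=L[m]
    for x0 in(-.045,-.03,-.015,0,.015):
        s=Lr[abs(Lr[:,0]-x0)<.009]
        for sg in(-1,1):
            t=s[s[:,1]*sg>0.01];
            if len(t)>2: print("  rail",x0,sg,np.percentile(t[:,1],[5,50,95]).round(4),len(t))
    m=(w[:,2]>.155);h=w[m];reg(h,"handle")
    hl=L[m];
    t=w[(w[:,2]>.17)];print("  hubtop",len(t),t.mean(0).round(4))
E
```

```text
top base ext [[-0.0713, -0.0461], [0.0754, 0.0495]]
top base 645 ((606.5684814453125, 232.0580596923828), (148.41238403320312, 151.21875), 22.961030960083008)
  base y range at -0.06 -0.0447 0.0512
  base y range at -0.03 -0.0449 0.05
  base y range at 0 -0.0463 0.0493
  base y range at 0.03 -0.1021 0.0488
  rail -0.045 -1 [-0.0369 -0.0258 -0.0212] 18
  rail -0.045 1 [0.0246 0.0306 0.0407] 24
  rail -0.03 -1 [-0.0287 -0.0248 -0.0199] 19
  rail -0.03 1 [0.0243 0.0286 0.0331] 21
  rail -0.015 -1 [-0.0289 -0.0238 -0.0197] 18
  rail -0.015 1 [0.0202 0.0281 0.0321] 21
  rail 0 1 [0.0231 0.0282 0.0318] 17
  rail 0.015 1 [0.0232 0.0279 0.0318] 20
top handle 239 ((595.9754638671875, 257.61590576171875), (123.87162017822266, 23.74464988708496), 2.338963031768799)
  hubtop 66 [0.6006 0.2573 0.1727]
side base ext [[-0.0749, -0.0473], [0.0424, 0.0482]]
side base 1094 ((580.659423828125, 249.6299591064453), (123.6248779296875, 98.64603424072266), 23.105932235717773)
  base y range at -0.06 -0.0422 0.0488
  base y range at -0.03 -0.0483 0.0494
  base y range at 0 -0.0491 0.0491
  base y range at 0.03 -0.0381 0.0484
  rail -0.045 -1 [-0.0296 -0.0269 -0.0212] 34
  rail -0.045 1 [0.023  0.0266 0.0326] 34
  rail -0.03 -1 [-0.0295 -0.0261 -0.0211] 33
  rail -0.03 1 [0.0226 0.0256 0.0319] 29
  rail -0.015 -1 [-0.0302 -0.0264 -0.0231] 33
  rail -0.015 1 [0.0229 0.0261 0.0315] 31
  rail 0 -1 [-0.0304 -0.0272 -0.0215] 34
  rail 0 1 [0.0223 0.0261 0.0314] 9
  rail 0.015 -1 [-0.0301 -0.026  -0.0122] 38
  rail 0.015 1 [0.0176 0.0227 0.0265] 3
side handle 446 ((593.2938232421875, 252.69508361816406), (24.659786224365234, 122.89290618896484), 84.9563217163086)
  hubtop 61 [0.5906 0.2532 0.1722]
```

```bash
python3 - <<'E'
from h import *
rel((.4112,.1763,.034,-156.5))
E
```

```text
[0.68, 0.11, 3.04, 0.22]
```

```bash
python3 -m crank '[[[0.7,0.1,0,0.2],[0.7,0.1,1.5,0.2],[0.7,0.1,3,0.2],[0.7,0.1,3,0.2],[0.7,0.1,3,0.2]]]' 
python3 - <<'E'
from h import *
st();A=[]
C0=np.array([.5947,.2552]);a=np.radians(23.5);R=np.array([[np.cos(a),np.sin(a)],[-np.sin(a),np.cos(a)]])
for n in("top","side"):
    p,d,W=grab(n);u=(d>0);w=W[u];L=(w[:,:2]-C0)@R.T
    z=w[:,2]
    print(n)
    for x0 in(-.15,-.135,-.12,-.105,-.092):
        s=(abs(L[:,0]-x0)<.008)&(z>.04)&(z<.058)&(abs(L[:,1])<.06)
        if s.sum()>5: print(" bar",x0,s.sum(),np.percentile(L[s,1],[3,50,97]).round(4),z[s].mean().round(4))
    s=(abs(L[:,1])<.015)&(z>.04)&(z<.058)&(abs(L[:,0]+.1)<.06);print(" bar end",L[s,0].max() if s.any() else 0)
    for x0 in(-.07,-.045,-.03,-.015,0,.015):
        s=(abs(L[:,0]-x0)<.009)&(z>.0185)&(z<.027)
        print(" rail",x0,[(np.percentile(L[s&(L[:,1]*g>.012)&(abs(L[:,1])<.04),1],[5,50,95]).round(4).tolist() if (s&(L[:,1]*g>.012)).sum()>4 else 0) for g in(-1,1)])
    crop=p[140:320,180:400] if n=="side" else p[160:280,260:400]
    A.append(cv2.resize(crop,(400,int(400*crop.shape[0]/crop.shape[1]))))
h=min(x.shape[0] for x in A);cv2.imwrite("pics/c3.png",np.hstack([cv2.resize(x,(400,h)) for x in A])[:,:,::-1])
E
```

```text
t: 8.28
eef_pos: [0.4114, 0.1761, 0.036]
ee_rot: [-3.141, 0.0, -2.729]
force: [0.7, 0.5, -1.7]
width: 0.0395
gripper_force: 60.0
8.28 [0.4114 0.1761 0.036 ] [-180.     0.  -156.4] q [ 0.85  0.21 -0.72  0.   -0.64 -2.01] F [ 0.7  0.5 -1.7] M [-0.02  0.07 -0.01] 0.0395 60.0
top
 bar -0.15 67 [-0.016   0.0056  0.0208] 0.0497
 bar -0.135 79 [-0.0175  0.0032  0.0208] 0.0498
 bar -0.12 87 [-0.0173  0.0018  0.0204] 0.049
 bar -0.105 88 [-0.0176  0.0009  0.0206] 0.0495
 bar -0.092 82 [-0.0182  0.0012  0.0208] 0.0493
 bar end -0.08492112710416377
 rail -0.07 [[-0.0348, -0.0316, -0.0248], [0.0315, 0.0347, 0.0395]]
 rail -0.045 [[-0.0361, -0.025, -0.0214], [0.0245, 0.0287, 0.0324]]
 rail -0.03 [[-0.0291, -0.0247, -0.0209], [0.0243, 0.0288, 0.0343]]
 rail -0.015 [[-0.0288, -0.0256, -0.0211], [0.0247, 0.0282, 0.0312]]
 rail 0 [0, [0.0255, 0.0294, 0.0323]]
 rail 0.015 [[-0.0381, -0.0381, -0.0381], [0.0242, 0.0284, 0.0328]]
side
 bar -0.15 15 [-0.0019  0.0102  0.0193] 0.0477
 bar -0.135 140 [-0.0199 -0.0021  0.0201] 0.0487
 bar -0.12 145 [-0.0198 -0.0043  0.0201] 0.049
 bar -0.105 140 [-0.0204 -0.0043  0.0187] 0.0488
 bar -0.092 106 [-0.0207 -0.0052  0.0186] 0.0489
 bar end -0.08809800189501163
 rail -0.07 [[-0.0355, -0.0315, -0.0253], [0.0286, 0.0329, 0.0378]]
 rail -0.045 [[-0.0309, -0.0272, -0.0224], [0.0234, 0.0275, 0.03]]
 rail -0.03 [[-0.0312, -0.0274, -0.0217], [0.0224, 0.026, 0.0308]]
 rail -0.015 [[-0.0314, -0.0263, -0.0213], [0.0229, 0.0259, 0.032]]
 rail 0 [[-0.0315, -0.0275, -0.0234], [0.022, 0.025, 0.0301]]
 rail 0.015 [[-0.0307, -0.0266, -0.0202], [0.0131, 0.0218, 0.0282]]
```

View pics/c3.png

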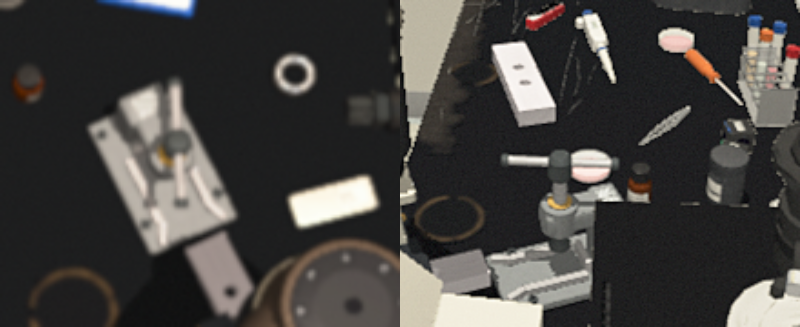

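Left (top): the bar at (220,270) lines up with the clamp guide at (165,170). Right (side): the bar is at (460,270) in front of the mouth. Measured in the same camera, bar and rails are within about 0.5 mm of the same axis, so I'll slide straight in.

```bash
python3 -m crank '[[[0,0,0.3,0],[0,0,0.58,0],[0,0,0.58,0],[-0.4,0,0.58,0],[-0.8,0,0.58,0],[-1.2,0,0.58,0],[-1.6,0,0.58,0],[-1.8,0,0.62,0],[-1.8,0,0.66,0],[-1.8,0,0.66,0]]]' 
python3 -c "
from h import *
st()"
```

```text
t: 9.62
eef_pos: [0.4516, 0.193, 0.0186]
ee_rot: [-3.141, -0.001, -2.73]
force: [0.3, 0.2, -1.9]
width: 0.0396
gripper_force: 60.0
9.62 [0.4516 0.193  0.0186] [-180.    -0.  -156.4] q [ 0.81  0.31 -0.64 -0.   -0.63 -1.96] F [ 0.3  0.2 -1.9] M [-0.01  0.06  0.01] 0.0396 60.0
```

```bash
python3 -m crank '[[[-0.3,0,0,0],[-0.6,0,0,0],[-0.9,0,0,0],[-1.2,0,0,0],[-1.5,0,0,0],[-1.8,0,0,0],[-2.05,0,0,0],[-2.05,0,0.05,0],[-2.05,0,0.05,0]]]' 
python3 -c "
from h import *
st()"
```

```text
t: 10.75
eef_pos: [0.4989, 0.2137, 0.0175]
ee_rot: [3.142, -0.0, -2.73]
force: [1.0, 0.1, -1.5]
width: 0.0392
gripper_force: 60.0
10.75 [0.4989 0.2137 0.0175] [ 180.    -0.  -156.4] q [ 0.77  0.37 -0.53 -0.   -0.67 -1.93] F [ 1.   0.1 -1.5] M [-0.   -0.05 -0.04] 0.0392 60.0
```

```bash
python3 -m crank '[[[0,0,0,0],[0,0,0,0],[0,0,0,0],[0.3,0,0,0],[0.8,0,0,0],[1.4,0,0,0],[2,0,0,0],[2.3,0,0,0],[2.3,0,0,0]]]' 0
python3 -m crank '[[[0,0,0,0],[0,0,0,0],[0,0,0,0],[0,0,0,0],[0,0,0,0],[0,0,0,0],[0,0,0,0]]]' 1 60
python3 -m crank '[[[-0.2,0,0,0],[-0.4,0,0,0],[-0.5,0,0,0],[-0.6,0,0,0],[-0.7,0,0,0],[-0.8,0,0,0],[-0.8,0,0,0]]]'
python3 - <<'E'
from h import *
st()
C0=np.array([.5947,.2552]);a=np.radians(23.5);R=np.array([[np.cos(a),np.sin(a)],[-np.sin(a),np.cos(a)]])
print((arm.get_state()["eef_pos"][:2]-C0)@R.T)
for n in("top","side"):
    p,d,W=grab(n);w=W[d>0];L=(w[:,:2]-C0)@R.T;z=w[:,2]
    s=(abs(L[:,1])<.012)&(z>.027)&(z<.037)&(abs(L[:,0]+.06)<.1);print(n,np.percentile(L[s,0],[1,99]) if s.sum()>5 else 0,z[s].mean())
E
```

```text
t: 11.88
eef_pos: [0.4459, 0.1908, 0.0178]
ee_rot: [3.141, 0.0, -2.73]
force: [0.5, 0.7, -0.2]
width: 0.0876
gripper_force: 0.0
t: 12.75
eef_pos: [0.4463, 0.1908, 0.0176]
ee_rot: [3.142, 0.0, -2.73]
force: [-0.0, 0.0, 0.1]
width: 0.0233
gripper_force: 0.0
t: 13.62
eef_pos: [0.4648, 0.199, 0.0176]
ee_rot: [3.142, 0.0, -2.73]
force: [-0.7, -1.0, 0.7]
width: 0.0006
gripper_force: 0.6
13.62 [0.4648 0.199  0.0176] [ 180.     0.  -156.4] q [ 0.79  0.33 -0.61  0.   -0.64 -1.95] F [-0.7 -1.   0.7] M [-0.43  0.35 -0.01] 0.0006 0.6
[-0.14152423  0.00020005]
top [-0.09335355 -0.01129673] 0.031717644135661895
side [-0.07974533  0.03900158] 0.03064677124733466
```

```bash
python3 -m crank '[[[-0.1,0,0,0],[-0.2,0,0,0],[-0.25,0,0,0],[-0.25,0,0,0]]]'; python3 -m crank '[[[-0.06,0,0,0],[-0.12,0,0,0],[-0.12,0,0,0]]]'
```

```text
t: 14.22
eef_pos: [0.4698, 0.201, 0.0174]
ee_rot: [-3.141, -0.001, -2.73]
force: [-5.4, -2.2, 3.4]
width: 0.0
gripper_force: 2.4
t: 14.6
eef_pos: [0.47, 0.2007, 0.017]
ee_rot: [-3.141, -0.006, -2.731]
force: [-15.5, -1.7, 10.1]
width: 0.0005
gripper_force: 7.1
```

```bash
python3 -m crank '[[[-0.06,0,0,0],[-0.12,0,0,0],[-0.12,0,0,0]]]';  python3 -m crank '[[[-0.05,0,0,0],[-0.08,0,0,0],[-0.08,0,0,0]]]'
```

```text
t: 14.98
eef_pos: [0.4702, 0.2003, 0.0165]
ee_rot: [-3.14, -0.011, -2.732]
force: [-24.6, -2.4, 17.4]
width: 0.0005
gripper_force: 11.7
t: 15.35
eef_pos: [0.4703, 0.2001, 0.0163]
ee_rot: [-3.14, -0.014, -2.732]
force: [-32.3, -2.6, 23.2]
width: 0.0003
gripper_force: 15.1
```

```bash
python3 -m crank '[[[0.2,0,0,0],[0.6,0,0,0],[1.2,0,0,0],[1.2,0,-1.5,0],[1.2,0,-3,0],[1.2,0,-4,0],[1.2,0,-4,0]]]'
python3 - <<'E'
from h import *
st()
C0=np.array([.5947,.2552]);a=np.radians(23.5);R=np.array([[np.cos(a),np.sin(a)],[-np.sin(a),np.cos(a)]])
for n in("top","side"):
    p,d,W=grab(n,n+"2.png");w=W[d>0];L=(w[:,:2]-C0)@R.T;z=w[:,2]
    for y0 in(-.012,0,.012):
        s=(abs(L[:,1]-y0)<.006)&(z>.024)&(z<.038)&(abs(L[:,0]+.08)<.08);print(n,y0,np.percentile(L[s,0],[0,2,98]).round(4) if s.sum()>5 else 0,z[s].mean())
    s=(abs(L[:,0]+.1)<.02)&(z>.027)&(z<.037)&(abs(L[:,1])<.04);print(np.percentile(L[s,1],[2,98]) if s.sum()>5 else 0)
p=cv2.imread("pics/side2.png")[210:320,215:310];cv2.imwrite("pics/c4.png",cv2.resize(p,(518,600)))
E
```

```text
t: 16.23
eef_pos: [0.4512, 0.1936, 0.1199]
ee_rot: [3.14, 0.005, -2.73]
force: [-0.3, -0.1, -0.1]
width: 0.0006
gripper_force: 0.0
16.23 [0.4512 0.1936 0.1199] [ 179.9    0.3 -156.4] q [ 0.81  0.15 -0.54  0.   -0.87 -1.97] F [-0.3 -0.1 -0.1] M [0.07 0.01 0.03] 0.0006 0.0
top -0.012 [-0.1057 -0.1035 -0.0187] 0.030938844898368113
top 0 [-0.106  -0.105  -0.0143] 0.031083852506265993
top 0.012 [-0.114  -0.1105 -0.0049] 0.03138546235111181
[-0.01552508  0.02372066]
side -0.012 [-0.1262 -0.1242 -0.0031] 0.02968481607624519
side 0 [-0.1257 -0.1241 -0.0043] 0.030886975393929463
side 0.012 [-0.126  -0.1254 -0.0103] 0.030532491521490086
[-0.01708803  0.02334128]
```

View pics/c4.png

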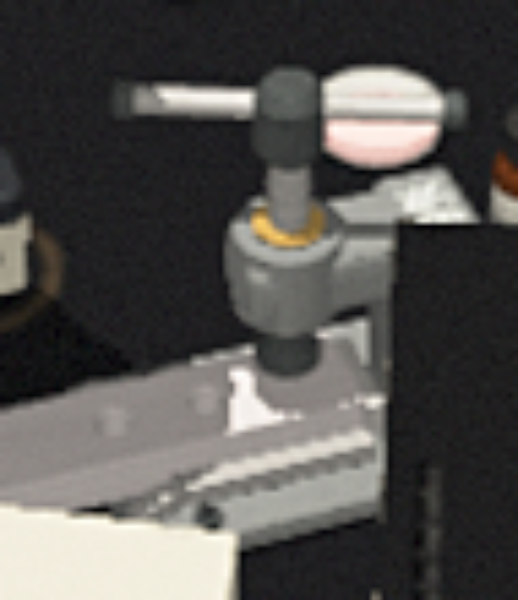

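Side crop: the bar lies flat in the guide under the shoe at (290,380). Its rear end measures clamp x = -0.1255, so it is fully home. Next I go above the handle.

```bash
python3 - <<'E'
from h import *
rel((.451,.1936,.28),(.5947,.2552,.28,-20))
E
```

```text
[-0.06, 0.03, -6.5, 0.0]
[-6.32, -0.02, -6.49, -27.29]
```

```bash
python3 -m crank '[[[0,0,-2.2,-2],[0,0,-4.4,-4],[0,0,-6.4,-6],[-0.5,0,-6.4,-8],[-1.5,0,-6.4,-10],[-2.7,0,-6.4,-12],[-3.9,0,-6.4,-14],[-5.1,0,-6.4,-16],[-6.3,0,-6.4,-18],[-6.3,0,-6.4,-20],[-6.3,0,-6.4,-22],[-6.3,0,-6.4,-24]]]' 0.32
python3 -m crank '[[[0,0,0,-2],[0,0,0,-3.3],[0,0,0,-3.3],[0,0,0,-3.3]]]'
python3 - <<'E'
from h import *
st();s=arm.get_state()
p,d,W=grab("wrist","w3.png");w=W[d>0]
w=w[np.linalg.norm(w[:,:2]-[.5947,.2552],axis=1)<.075]
h=w[(w[:,2]>.158)&(w[:,2]<.172)];t=w[(w[:,2]>.1725)&(w[:,2]<.18)]
print(len(h),cv2.minAreaRect((h[:,:2]*1000).astype(np.float32)) if len(h)>9 else 0,len(t),t.mean(0) if len(t) else 0, np.median(t[:,:2],0) if len(t) else 0)
E
```

```text
t: 17.82
eef_pos: [0.5942, 0.2554, 0.2755]
ee_rot: [3.139, 0.001, -0.63]
force: [-0.6, 0.7, -0.1]
width: 0.0594
gripper_force: 0.0
t: 18.32
eef_pos: [0.5943, 0.2555, 0.2767]
ee_rot: [3.141, 0.001, -0.35]
force: [-0.0, -0.5, -1.0]
width: 0.0595
gripper_force: 0.0
18.32 [0.5943 0.2555 0.2767] [179.9   0.  -20.1] q [ 0.71  0.29  0.02 -0.   -1.31  0.51] F [-0.  -0.5 -1. ] M [-0.11  0.14 -0.01] 0.0595 0.0
1451 ((595.3062744140625, 255.78968811035156), (25.75141143798828, 122.20272827148438), 84.7906723022461) 226 [0.59463467 0.25578391 0.17331069] [0.59467653 0.25570465]
```

View pics/w3.png

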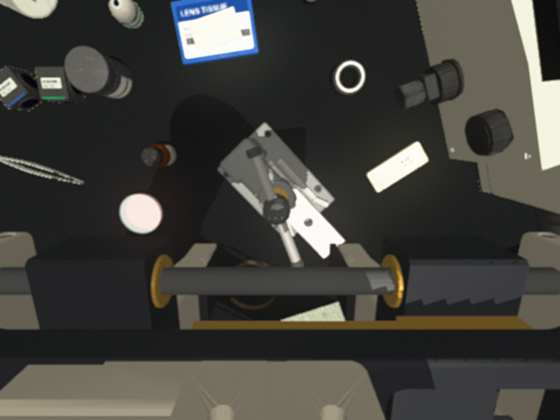

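Wrist view: the hub at (277,208) is centred between the fingers at (195,270) and (355,270), and the T-bar runs to (297,265). The bar is in the guide at (318,230), and bystanders are clear. I'll lower the fingers astride the T-bar and turn clockwise, pushing both arms as a couple.

```bash
python3 -m crank '[[[0,0,2,0],[0,0,4,0],[0,0,5,0],[0,0,5.25,0],[0,0,5.25,2],[0,0,5.25,4],[0,0,5.25,6],[0,0,5.25,8],[0,0,5.25,9],[0,0,5.25,9.5]]]'
python3 -m crank '[[[0,0,0.02,1],[0,0,0.04,2],[0,0,0.07,3],[0,0,0.1,4]]]'
python3 -c "
from h import *
st()"
```

```text
t: 19.62
eef_pos: [0.5953, 0.2559, 0.1478]
ee_rot: [-3.14, 0.0, -1.179]
force: [1.1, 0.5, -2.2]
width: 0.0594
gripper_force: 4.9
t: 20.12
eef_pos: [0.5954, 0.2557, 0.1461]
ee_rot: [-3.139, 0.001, -1.529]
force: [-2.2, -1.7, 5.9]
width: 0.0597
gripper_force: 4.7
20.12 [0.5954 0.2557 0.1461] [-179.9    0.   -87.6] q [ 0.71  0.37 -0.16  0.   -1.04 -0.67] F [-2.2 -1.7  5.9] M [-0.59  0.8   0.34] 0.0597 4.7
```

```bash
python3 -m crank '[[[0,0,0.02,1],[0,0,0.03,2],[0,0,0.04,3],[0,0,0.05,4],[0,0,0.07,5],[0,0,0.08,6],[0,0,0.09,7],[0,0,0.11,8],[0,0,0.12,9],[0,0,0.13,10],[0,0,0.15,11],[0,0,0.16,12]]]'
python3 -c "
from h import *
st()"
python3 -m crank '[[[0,0,0.02,1],[0,0,0.03,2],[0,0,0.04,3],[0,0,0.05,4],[0,0,0.07,5],[0,0,0.08,6],[0,0,0.09,7],[0,0,0.11,8],[0,0,0.12,9],[0,0,0.13,10],[0,0,0.15,11],[0,0,0.16,12]]]'
python3 -c "
from h import *
st()"
```

```text
t: 21.62
eef_pos: [0.5948, 0.2552, 0.142]
ee_rot: [-3.141, 0.001, -2.576]
force: [-3.4, -2.7, 5.4]
width: 0.0593
gripper_force: 4.7
21.62 [0.5948 0.2552 0.142 ] [-1.800e+02  1.000e-01 -1.476e+02] q [ 0.71  0.37 -0.17  0.   -1.03 -1.71] F [-3.4 -2.7  5.4] M [-0.97  1.36  0.32] 0.0593 4.7
t: 23.12
eef_pos: [0.5942, 0.2555, 0.1378]
ee_rot: [3.141, 0.0, 2.66]
force: [-5.1, -1.3, 6.2]
width: 0.06
gripper_force: 4.7
23.12 [0.5942 0.2555 0.1378] [180.    0.  152.4] q [ 0.71  0.38 -0.17  0.   -1.02 -2.76] F [-5.1 -1.3  6.2] M [-0.34  2.06  0.33] 0.06 4.7
```

```bash
python3 -m crank '[[[0,0,0,-2],[0,0,0,-4],[0,0,-1,-4],[0,0,-2,-5],[0,0,-2,-7],[0,0,-2,-9],[0,0,-2,-11],[0,0,-2,-13],[0,0,-2,-15],[0,0,-2,-17],[0,0,-2,-19],[0,0,-2,-21]]]'
python3 -m crank '[[[0,0,0,-2],[0,0,0,-4],[0,0,0,-6],[0,0,0,-8],[0,0,0,-10],[0,0,0,-12],[0,0,0,-14],[0,0,0,-16],[0,0,0,-18],[0,0,0,-19.5],[0,0,0,-19.5]]]'
python3 - <<'E'
from h import *
st()
p,d,W=grab("wrist");w=W[d>0]
w=w[np.linalg.norm(w[:,:2]-[.5947,.2552],axis=1)<.075]
h=w[(w[:,2]>.147)&(w[:,2]<.161)]
print(len(h),cv2.minAreaRect((h[:,:2]*1000).astype(np.float32)) if len(h)>9 else 0)
E
```

```text
t: 24.62
eef_pos: [0.5952, 0.2559, 0.1875]
ee_rot: [-3.14, 0.002, -1.783]
force: [-0.5, -0.2, 0.1]
width: 0.0594
gripper_force: 0.0
t: 26.0
eef_pos: [0.5951, 0.2559, 0.1872]
ee_rot: [-3.14, -0.002, -0.087]
force: [-1.0, 1.5, 0.5]
width: 0.0601
gripper_force: 0.0
26.0 [0.5951 0.2559 0.1872] [-1.799e+02 -1.000e-01 -5.000e+00] q [ 0.71  0.34 -0.11  0.   -1.12  0.78] F [-1.   1.5  0.5] M [-0.06  0.23 -0.03] 0.0601 0.0
2126 ((594.6010131835938, 256.2073669433594), (123.03800201416016, 26.679271697998047), 40.08030700683594)
```

```bash
python3 -m crank '[[[0,0,1,0],[0,0,1.95,0],[0,0,1.95,1],[0,0,1.95,2.5],[0,0,1.95,4],[0,0,1.95,5],[0,0,1.97,6],[0,0,1.98,7],[0,0,2,8],[0,0,2.01,9],[0,0,2.02,10]]]'
python3 -c "
from h import *
st()"
python3 -m crank '[[[0,0,0.01,0.7],[0,0,0.02,1.4],[0,0,0.03,2]]]'
python3 -c "
from h import *
st()"
```

```text
t: 27.42
eef_pos: [0.5946, 0.2559, 0.1358]
ee_rot: [-3.141, 0.0, -0.964]
force: [-0.9, 0.2, 0.5]
width: 0.0594
gripper_force: 4.9
27.43 [0.5946 0.2559 0.1358] [-180.     0.   -55.3] q [ 0.71  0.38 -0.17 -0.   -1.02 -0.1 ] F [-0.9  0.2  0.5] M [0.3  0.43 0.34] 0.0594 4.9
t: 27.8
eef_pos: [0.5946, 0.2559, 0.1351]
ee_rot: [-3.141, 0.0, -1.138]
force: [-1.2, 0.4, 0.0]
width: 0.0596
gripper_force: 4.9
27.8 [0.5946 0.2559 0.1351] [-180.     0.   -65.2] q [ 0.71  0.38 -0.17 -0.   -1.02 -0.27] F [-1.2  0.4  0. ] M [0.24 0.48 0.31] 0.0596 4.9
```

```bash
python3 -m crank '[[[0,0,0.01,0.5],[0,0,0.02,1]]]' >/dev/null; python3 -c "
from h import *
st()"; python3 -m crank '[[[0,0,0.01,0.5],[0,0,0.02,1]]]' >/dev/null; python3 -c "
from h import *
st()"; python3 -m crank '[[[0,0,0.01,0.5],[0,0,0.02,1]]]' >/dev/null; python3 -c "
from h import *
st()"
```

```text
28.05 [0.5946 0.2559 0.1347] [-180.     0.   -70.2] q [ 0.71  0.38 -0.17 -0.   -1.01 -0.36] F [-1.2  0.7  1. ] M [0.24 0.61 0.37] 0.0594 4.9
28.3 [0.5946 0.2559 0.1343] [-180.     0.   -75.2] q [ 0.71  0.38 -0.17  0.   -1.01 -0.45] F [-1.2  1.   0.4] M [0.26 0.69 0.35] 0.0596 4.8
28.55 [0.5947 0.2559 0.1339] [-180.     0.   -80.2] q [ 0.71  0.38 -0.17  0.   -1.01 -0.54] F [-1.   0.7  2.5] M [0.11 0.79 0.27] 0.0592 4.8
```

Still running friction only (noise about ±0.04). I'll keep stepping.

```bash
python3 -m crank '[[[0,0,0.01,0.5],[0,0,0.02,1]]]' >/dev/null; python3 -c "
from h import *
st()"; python3 -m crank '[[[0,0,0.01,0.5],[0,0,0.02,1]]]' >/dev/null; python3 -c "
from h import *
st()"; python3 -m crank '[[[0,0,0.01,0.5],[0,0,0.02,1]]]' >/dev/null; python3 -c "
from h import *
st()"
```

```text
28.8 [0.5947 0.2559 0.1336] [-179.9    0.   -85.2] q [ 0.71  0.38 -0.18  0.   -1.01 -0.62] F [-2.9  0.5  3.5] M [0.15 0.98 0.35] 0.0594 5.2
29.05 [0.5947 0.2559 0.1333] [-179.9    0.   -90.2] q [ 0.71  0.38 -0.18  0.   -1.01 -0.71] F [-2.2 -0.4  5. ] M [0.08 1.1  0.33] 0.0597 5.7
29.3 [0.5947 0.2558 0.1329] [-179.9    0.   -95.1] q [ 0.71  0.38 -0.18  0.   -1.01 -0.8 ] F [-2.9 -0.1  5.5] M [0.08 1.29 0.47] 0.0598 6.3
```

```bash
python3 -m crank '[[[0,0,0.01,0.5],[0,0,0.02,1]]]' >/dev/null; python3 -c "
from h import *
st()
for i in range(0): pass"; python3 -m crank '[[[0,0,0.01,0.4]]]' >/dev/null; python3 -c "
from h import *
st();print(arm.get_state()['joint_efforts'].round(3))"
```

```text
29.55 [0.5947 0.2558 0.1326] [-179.9    0.  -100.1] q [ 0.71  0.38 -0.18  0.   -1.01 -0.88] F [-3.   0.4  6.8] M [0.   1.41 0.45] 0.0593 6.8
29.68 [0.5947 0.2558 0.1325] [-179.9    0.  -102.1] q [ 0.71  0.38 -0.18  0.   -1.01 -0.92] F [-3.7  0.5  7.7] M [0.01 1.54 0.51] 0.0599 7.0
[ -1.365 -52.882  25.439   5.947   1.094  -0.078]
```

```bash
python3 -m crank '[[[0,0,0.01,0.3],[0,0,0.01,0.5]]]' >/dev/null; python3 -c "
from h import *
st()"; python3 -m crank '[[[0,0,0,-0.5],[0,0,0,-2],[0,0,0,-4],[0,0,-1.5,-4],[0,0,-3.5,-4],[0,0,-5.5,-4],[0,0,-5.5,-4],[0,0,-5.5,-4]]]'
python3 - <<'E'
from h import *
st()
C0=np.array([.5947,.2552]);a=np.radians(23.5);R=np.array([[np.cos(a),np.sin(a)],[-np.sin(a),np.cos(a)]])
for n in("side","top"):
    p,d,W=grab(n,n+"3.png");w=W[d>0];L=(w[:,:2]-C0)@R.T;z=w[:,2]
    s=(abs(L[:,1])<.015)&(z>.024)&(z<.038)&(abs(L[:,0]+.08)<.08);print(n,np.percentile(L[s,0],[2,98]).round(4))
    for th in["oil_bottle","dish","ring"]:
        for r in arm.trace(th,n)[:2]:
            q=W[r["mask"]&(d>0)]
            if len(q):print(n,th,round(r["score"],2),np.median(q,0).round(3))
p=cv2.imread("pics/side3.png")[150:320,190:350];cv2.imwrite("pics/c5.png",cv2.resize(p,(565,600)))
E
```

```text
29.93 [0.5947 0.2558 0.1324] [-179.9    0.  -104.6] q [ 0.71  0.38 -0.18  0.   -1.01 -0.96] F [-4.3 -0.8  6.9] M [0.01 1.59 0.54] 0.06 7.3
t: 30.92
eef_pos: [0.5943, 0.2556, 0.2683]
ee_rot: [-3.141, 0.001, -1.476]
force: [-0.7, -0.3, -0.7]
width: 0.0596
gripper_force: 0.0
30.93 [0.5943 0.2556 0.2683] [-180.     0.   -84.6] q [ 0.71  0.29  0.01 -0.   -1.29 -0.61] F [-0.7 -0.3 -0.7] M [ 0.04  0.15 -0.04] 0.0596 0.0
side [-0.1247 -0.0056]
side oil_bottle 0.73 [0.594 0.246 0.151]
side oil_bottle 0.47 [0.686 0.379 0.04 ]
side dish 0.85 [0.623 0.453 0.013]
top [-0.116  -0.0123]
top oil_bottle 0.21 [0.528 0.229 0.031]
top ring 0.61 [0.684 0.11  0.017]
```

View pics/c5.png

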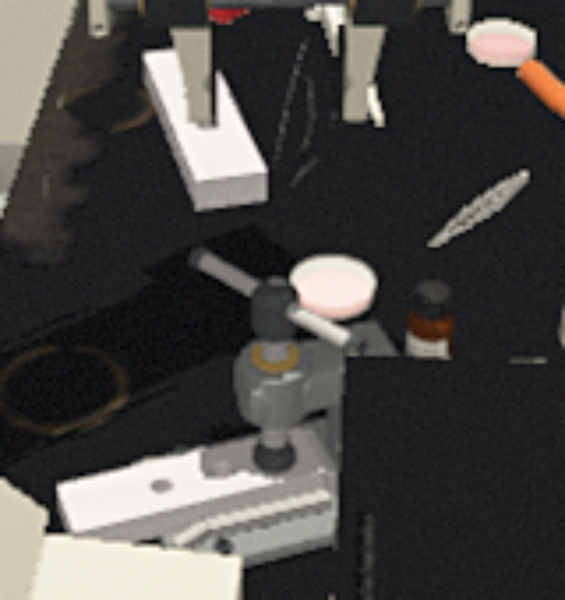

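The shoe sits on the bar at (273,455), and the bar's rear end is still home at -0.125. The bottle, dish and ring have not moved, and the gripper is clear of everything. The final torque was 0.54 N m against 0.34 running, which is about 50 N on the bar.

```bash
python3 -c "
from station import arm
print(arm.job_done())"
```

```text
the job is handed in; nothing more can be done
None
```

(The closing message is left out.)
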